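# Close the hair-clip canister with the one lid that fits

### The arm

A 6-joint arm with a two-finger parallel gripper is mounted at the origin on the work surface. World frame = base frame: x ahead of the robot, y to its left, z up, the work surface at z = 0. Lengths are in m, angles in rad, forces in N, time in s.
With the tool pointing down it reaches from about 0.35 to 0.975 m from the base axis. Payload 4.9 kg.
Tool frame: the origin (TCP) lies at the very end of the fingers, on their centre line; the grasp point (between the pads) lies 19 mm behind it; z points along the fingers, y is the direction in which the jaws open and shut (so a half turn about z gives the same grasp; the last joint's range is limited). The gripper opens to 85 mm and grips with 20 to 120 N. Pads are 22 mm wide; open, the fingers measure 114 mm over their backs; the gripper's body (76 mm by 85 mm) begins 54 mm behind the grasp point. The pads swing forward as they close: fully open they stand 13 mm farther back than shut.
Start: joints at [0.985, 0.053, 1.613, -0, 1.476, -0.119], TCP at [0.281, 0.558, 0.231] pointing down, gripper open.
Joint ranges: [-3.01, 3.01], [-1.01, 2.22], [0.06, 2.58], [-1.02, 4.17], [0.09, 2.62], [-3.14, 3.14]. Speed limits (rad/s): [2.57, 2.57, 3.14, 3.14, 3.14, 3.14].

### API

Orientations are given as a rotation vector (axis times angle).
In Python, from station import ctrl gives the robot as it stands.
- The arm moves only by the tool step_arm, never from a script. Its argument "moves" is a list of rows, each a list of 5 numbers: the opening, from 0 (shut) to 1 (fully open), then the shift along the world's x, y, z in m, then the turn about the world's z in degrees. A call has 1 to 20 rows; each row shifts and turns the pose as measured when the row begins; what a row does not reach is not made up. A row lasts 1/8 s, in which the tool goes at most 62.5 mm and 10.7 degrees, less where a joint would pass 70% of its speed; a pose out of reach is approached as far as the arm can. A call is refused whole if a number of a shift passes 0.0625 or a number of a turn 10.7, either way. A call with a gripper value outside its range is refused whole. The fingers move at their own pace and stop on an object; "newtons" is the grip in N (left out, the last holds). Time passes only in rows, so rows that do not move let the fingers close. It gives the time, the measured TCP pose, the force and the opening at its end, in the units of the state.
- ctrl.get_obs(): the state, without advancing time (a new reading comes with each control period).
- ctrl.get_image(name): name is "side" or "top"; returns a dict with "color" (384x512x3 uint8, red, green, blue), "camera_matrix" (3x3 intrinsics, pixels), "R" (3x3) and "t" (3): a world point X has camera coordinates R X + t. Camera axes: x right, y down, z forward; pixel columns grow to the right and rows downward; lengths in m; the calibration is good to about 2 mm. A picture is of the moment at which its call begins. There is no depth.
- ctrl.finish_job(): hands the job in, once; it reports no verdict.
Trained networks look in a picture, given as the dict that the camera call returned (one of the last four; its "shot" number tells which), for a name from the list of things; names that differ only in an ending like _2 or _b are one class to them, and where a whole thing is asked for, a point or a joint stands for the part that bears it (a point fixed in the world has none). Each returns a list of dicts, best first, with "p" (0 to 1); they miss things now and then, are a little off and sometimes report something else, mostly with a low value. They report only what shows in the picture. A call takes as long as a camera call. They do not tell look-alikes from the thing itself.
- ctrl.spot_in(picture, query): "bbox" ([left, top, right, bottom] in pixels, round what is visible of it).
The state is a dict: "t": time; "q": joint angles; "dq": joint speeds; "effort": joint torques, N m; "tool_pos": TCP position; "tool_rot": TCP orientation; "contact_force": force on the tool from outside, world axes, zero at the start; "wrist_torque": the same for the moment, N m; "opening": finger opening in m.
Only numpy, scipy, OpenCV 4.12 (cv2) and the standard library are available. Lean on these libraries where they do the work, as an engineer would, in place of code of your own. Each camera call takes 0.05 s, during which the arm holds its last target.

### The job

Close the open bamboo hair-clip canister on the closet shelf: of the three look-alike bamboo lids lying around it, take the one whose size fits its rim, set it on without dropping it, and press it down until it snaps in and its disc lies flush on the rim. Leave the two lids that do not fit lying on the shelf, away from the canister, and let go of everything.

Things in the scene. Friction and masses are not known exactly. Their poses are not given: they have to be found in the camera images.
- canister_rim (a point): Centre of the mouth at rim height (70 mm above the shelf) of an open round bamboo canister fixed to the shelf: outside 92 mm, mouth 80 mm, z up. Three spring balls stand 5.5 mm into the mouth 4 mm below the rim: the fitting lid rests on them some 11 mm proud, then snaps down when pressed with about 5 to 10 N, its disc on the rim.
- lid_a_grip (a point): Light bamboo lid, knob up on the shelf, disc diameter 112 mm. Every lid: disc 6 mm thick, round knob 24 mm wide, 34 mm tall on it; below it a grooved neck 27 mm deep, 17 mm narrower than the disc, tapering to a foot 19 mm narrower still. Grip point on the knob's axis, 24 mm above the disc's top, 57 mm above the lid's foot; z up. 0.14 kg.
- lid_b_grip (a point): Same kind of lid, disc diameter 72 mm, neck 55 mm at its widest. Grip point on the knob's axis, 24 mm above the disc's top, 57 mm above the lid's foot; z up. 0.07 kg.
- lid_c_grip (a point): Same kind of lid, disc diameter 92 mm, neck 75 mm at its widest. Grip point on the knob's axis, 24 mm above the disc's top, 57 mm above the lid's foot; z up. 0.10 kg.
There are look-alikes about, which are no part of the job. Leave any blue look-alike of the part that bears lid_a_grip alone.

How it is judged:
By the outcome, as a careful person would: the job done as asked, in the order asked, and still so for the second after the job is handed in, with the robot touching nothing.
It also fails if it takes over 40 s, if anything falls off the work surface, if the arm or the gripper's body presses on something with over 40 N, if the wrist force passes 120 N, or if a joint passes its speed limit or range.

## Working session

There is one attempt and no reset: what is moved stays moved. The work goes in short steps, Python scripts to look and compute and a tool call to move; the robot and the scene stay as the last step left them, time stands still between calls to the robot, and variables do not carry over. Pictures are saved under pics/ and viewed, and the job is handed in when it is done.

Besides the shell and the picture viewer there is one more tool, called after ">>>" by a JSON object that holds its "fn" and its "kwargs", one argument or row to a line. step_arm: Moves the arm, as the interface text tells. Its arguments: {"type":"object","properties":{"moves":{"type":"array","items":{"type":"array","items":{"type":"number"}}},"newtons":{"type":"number"}},"required":["moves"]}

```bash
mkdir -p pics; cat > h.py <<'E'
import numpy as np,cv2
from station import ctrl
def save(im,n): cv2.imwrite(f'pics/{n}.png',im['color'][:,:,::-1])
def ray(im,u,v):
    K=np.array(im['camera_matrix']);R=np.array(im['R']);t=np.array(im['t'])
    c=-R.T@t; d=R.T@np.linalg.inv(K)@[u,v,1]; return c,d
def atz(im,u,v,z):
    c,d=ray(im,u,v); return c+d*(z-c[2])/d[2]
def proj(im,X):
    p=np.array(im['camera_matrix'])@(np.array(im['R'])@np.array(X)+np.array(im['t'])); return p[:2]/p[2]
E
python3 - <<'E'
from h import *
o=ctrl.get_obs();print(o['t'],o['tool_pos'],o['tool_rot'],o['contact_force'],o['opening'])
for n in('top','side'):
    im=ctrl.get_image(n);save(im,n+'0');print(n,ray(im,256,192))
    for q in('lid_a_grip','lid_c_grip','canister_rim'):
        try:
            for r in ctrl.spot_in(im,q): print(q,np.round(r['bbox']),round(r['p'],2))
        except Exception as e: print(q,e)
E
```

```text
0.0 [0.28091838 0.55760128 0.23004172] [-0.72646898 -3.0557121   0.00310022] [-0.37201439  0.19556563  0.1262474 ] 0.08539358641603043
top (array([ 0.45981745, -0.01546664,  1.0721821 ]), array([ 0.06626366, -0.01506909, -0.99800744]))
lid_a_grip [328. 155. 373. 201.] 0.89
lid_c_grip [211. 135. 253. 172.] 0.7
canister_rim [202. 207. 242. 248.] 0.7
side (array([ 0.41845521, -0.61958208,  0.84212563]), array([ 0.14896521,  0.61505498, -0.77435217]))
lid_a_grip [252. 272. 304. 325.] 0.87
lid_a_grip [177. 298. 238. 357.] 0.73
lid_c_grip [256. 174. 298. 204.] 0.56
canister_rim [184. 170. 222. 215.] 0.86
```

View pics/top0.png

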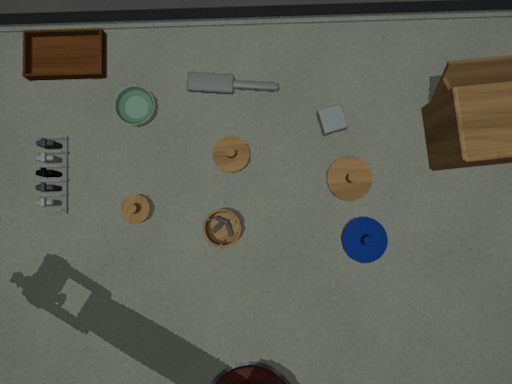

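View pics/side0.png

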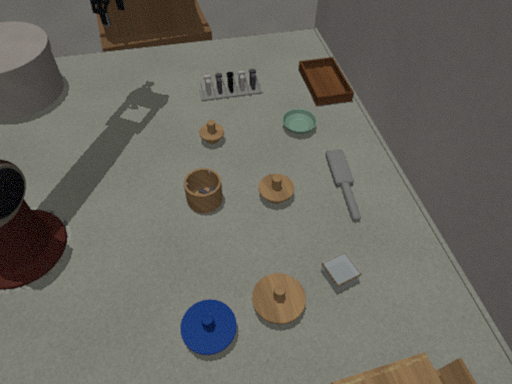

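```bash
cat >> h.py <<'E'
from scipy.optimize import least_squares
def mask(im):
    h=cv2.cvtColor(im['color'],cv2.COLOR_RGB2HSV)
    return ((h[...,0]>5)&(h[...,0]<28)&(h[...,1]>80)).astype(np.uint8)
def blob(im,u,v,w=35):
    m=mask(im); n,l,s,c=cv2.connectedComponentsWithStats(m)
    best=min(range(1,n),key=lambda i:1e9 if s[i][4]<150 else np.hypot(*(c[i]-[u,v])))
    return (l==best).astype(np.uint8),s[best],c[best]
def silh(im,x,y,parts):
    # parts: list of (radius, z); hulls of consecutive pairs
    out=[]
    a=np.linspace(0,2*np.pi,48,endpoint=False)
    S=8
    msk=np.zeros((384*S//2,512*S//2),np.uint8)
    return None
def render(im,x,y,cyl,S=4):
    m=np.zeros((384*S,512*S),np.uint8)
    a=np.linspace(0,2*np.pi,60,endpoint=False)
    for r0,z0,r1,z1 in cyl:
        P=[proj(im,[x+r*np.cos(t),y+r*np.sin(t),z]) for r,z in((r0,z0),(r1,z1)) for t in a]
        h=cv2.convexHull(((np.array(P)+.5)*S-.5).astype(np.float32))
        cv2.fillConvexPoly(m,np.round(h).astype(np.int32),1)
    return cv2.resize(m.astype(np.float32),(512,384),interpolation=cv2.INTER_AREA)
def fit(ims,uvs,cyl,x0):
    from scipy.optimize import minimize
    B=[cv2.morphologyEx(blob(i,*u)[0],cv2.MORPH_CLOSE,np.ones((9,9))) for i,u in zip(ims,uvs)]
    Bf=[]
    for b in B:
        c,_=cv2.findContours(b,cv2.RETR_EXTERNAL,cv2.CHAIN_APPROX_NONE); q=np.zeros_like(b); cv2.drawContours(q,c,-1,1,-1); Bf.append(q.astype(np.float32))
    f=lambda p:sum(np.abs(render(i,p[0],p[1],cyl)-b).sum() for i,b in zip(ims,Bf))
    r=minimize(f,x0,method='Nelder-Mead',options=dict(initial_simplex=[x0,[x0[0]+.008,x0[1]],[x0[0],x0[1]+.008]],xatol=2e-4,fatol=.5))
    return r.x,r.fun,[b.sum() for b in Bf]
LID=lambda D,z=0:[((D-.036)/2,z,(D-.017)/2,z+.027),(D/2,z+.027,D/2,z+.033),(.012,z+.033,.012,z+.067)]
CAN=[(.046,0,.046,.07)]
E
python3 - <<'E'
from h import *
T=ctrl.get_image('top');S=ctrl.get_image('side')
for nm,D,ut,us in(('c',.092,(231,154),(276,188)),('a',.112,(349,178),(279,299)),('b',.072,(136,209),(211,133)),('can',0,(222,228),(203,191))):
    cyl=LID(D) if D else CAN
    x0=atz(T,*ut,.033)[:2]
    for ims,uv in(([T],[ut]),([S],[us]),([T,S],[ut,us])):
        x,f,a=fit(ims,uv,cyl,x0); print(nm,np.round(x0,4),np.round(x,4),round(f),a)
for n,im,b in(('t',T,(90,100,390,290)),('s',S,(150,100,330,370))):
    c=im['color'][b[1]:b[3],b[0]:b[2],::-1]; cv2.imwrite(f'pics/z{n}.png',cv2.resize(c,None,fx=2.2,fy=2.2,interpolation=cv2.INTER_CUBIC))
E
```

```text
c [0.6251 0.0278] [0.6262 0.028 ] 41 [np.float32(1052.0)]
c [0.6251 0.0278] [0.6275 0.0312] 62 [np.float32(799.0)]
c [0.6251 0.0278] [0.6263 0.0283] 116 [np.float32(1052.0), np.float32(799.0)]
a [ 0.5564 -0.2614] [ 0.5568 -0.262 ] 60 [np.float32(1588.0)]
a [ 0.5564 -0.2614] [ 0.5588 -0.261 ] 92 [np.float32(2107.0)]
a [ 0.5564 -0.2614] [ 0.558  -0.2612] 162 [np.float32(1588.0), np.float32(2107.0)]
b [0.4959 0.2645] [0.4978 0.2671] 40 [np.float32(664.0)]
b [0.4959 0.2645] [0.4982 0.2684] 48 [np.float32(393.0)]
b [0.4959 0.2645] [0.498  0.2671] 91 [np.float32(664.0), np.float32(393.0)]
can [0.4433 0.0546] [0.4444 0.053 ] 50 [np.float32(1181.0)]
can [0.4433 0.0546] [0.445  0.0558] 101 [np.float32(1386.0)]
can [0.4433 0.0546] [0.4445 0.0534] 158 [np.float32(1181.0), np.float32(1386.0)]
```

View pics/zt.png

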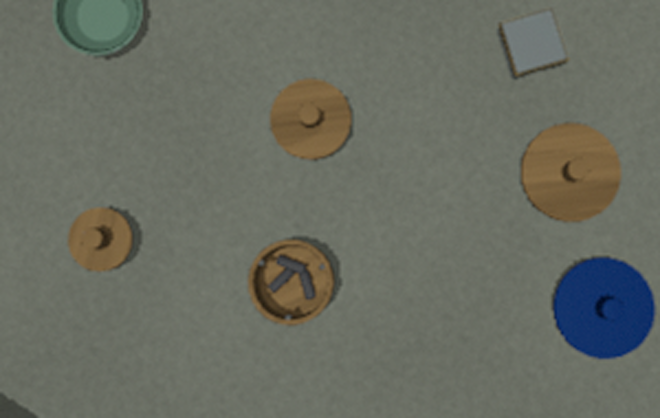

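>>> {"fn": "step_arm", "kwargs": {
  "moves": [
    [1,0.029,-0.044,0,0],
    [1,0.029,-0.044,0,0],
    [1,0.029,-0.044,0,0],
    [1,0.029,-0.044,0,0],
    [1,0.029,-0.044,0,0],
    [1,0.029,-0.044,0,0],
    [1,0.029,-0.044,0,0],
    [1,0.029,-0.044,0,0],
    [1,0.029,-0.044,0,0],
    [1,0.029,-0.044,0,0],
    [1,0.029,-0.044,0,0],
    [1,0.029,-0.044,0,0],
    [1,0,0,0,0]
  ],
  "newtons": 30
}}

```text
t: 2.12
tool_pos: [0.6378, 0.0122, 0.2337]
tool_rot: [0.721, 3.051, 0.007]
contact_force: [0.1, 0.5, -0.3]
opening: 0.0854
```

>>> {"fn": "step_arm", "kwargs": {
  "moves": [
    [1,-0.011,0.017,-0.05,0],
    [1,0,0,-0.05,0],
    [1,0,0,0,0],
    [1,0,0,0,0]
  ]
}}

```text
t: 2.62
tool_pos: [0.6275, 0.0312, 0.1356]
tool_rot: [0.719, 3.047, 0.01]
contact_force: [0.5, -0.1, 0.8]
opening: 0.0854
```

```bash
python3 - <<'E'
from h import *
o=ctrl.get_obs();print(o['t'],o['tool_pos'],o['contact_force'])
T=ctrl.get_image('top');S=ctrl.get_image('side')
out=[]
for im in(T,S):
    g=im['color'][:,:,::-1].copy()
    u=proj(im,[.6265,.029,.06]).astype(int)
    c=g[max(0,u[1]-80):u[1]+70,max(0,u[0]-65):u[0]+65]; out.append(cv2.resize(c,(390,450),interpolation=cv2.INTER_CUBIC))
cv2.imwrite('pics/p1.png',np.hstack(out))
E
```

```text
2.625 [0.62745976 0.03116027 0.13563388] [ 0.52704648 -0.13732177  0.83305095]
```

View pics/p1.png

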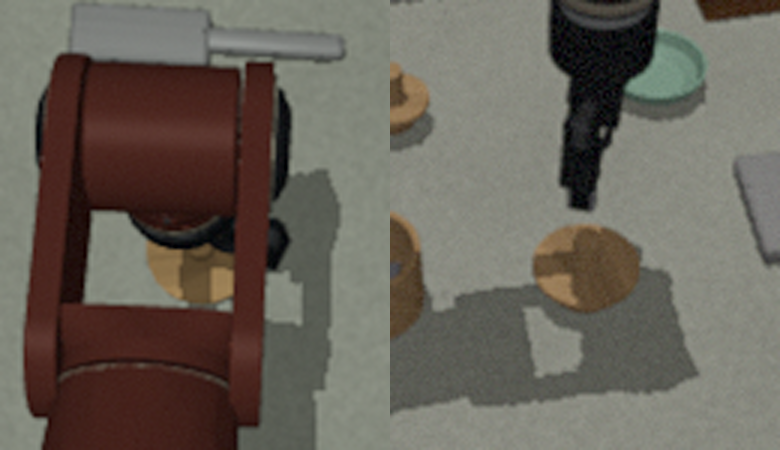

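>>> {"fn": "step_arm", "kwargs": {
  "moves": [
    [1,-0.001,-0.002,-0.03,0],
    [1,0,0,-0.03,0],
    [1,0,0,-0.025,0],
    [1,0,0,0,0],
    [1,0,0,0,0]
  ]
}}

```text
t: 3.35
tool_pos: [0.6351, 0.0286, 0.0627]
tool_rot: [0.714, 3.026, 0.016]
contact_force: [-0.2, 0.3, -0.2]
opening: 0.0858
```

>>> {"fn": "step_arm", "kwargs": {
  "moves": [
    [1,-0.0085,0,-0.012,0],
    [1,0,0,-0.01,0],
    [1,0,0,0,0]
  ]
}}

```text
t: 3.72
tool_pos: [0.6279, 0.0285, 0.0427]
tool_rot: [0.713, 3.021, 0.017]
contact_force: [-0.3, 0.6, 0.5]
opening: 0.0854
```

```bash
python3 - <<'E'
from h import *
o=ctrl.get_obs();print(o['t'],o['tool_pos'],o['tool_rot'],o['dq'],o['contact_force'])
E
```

```text
3.725 [0.62786513 0.02853206 0.04272206] [0.71308787 3.02081237 0.01690627] [ 0.00182037 -0.01343381 -0.00147464  0.00067177  0.00189419 -0.00082765] [-0.25318367  0.61532509  0.45820556]
```

>>> {"fn": "step_arm", "kwargs": {
  "moves": [
    [1,-0.001,0,-0.003,0],
    [0.2,0,0,0,0],
    [0.1,0,0,0,0],
    [0.1,0,0,0,0],
    [0.1,0,0,0,0],
    [0.1,0,0,0,0]
  ],
  "newtons": 40
}}

```text
t: 4.47
tool_pos: [0.6275, 0.0285, 0.0403]
tool_rot: [0.713, 3.02, 0.017]
contact_force: [0.6, -0.4, 0.0]
opening: 0.0227
```

```bash
python3 - <<'E'
from h import *
from scipy.spatial.transform import Rotation as Ro
o=ctrl.get_obs();print(o['t'],o['tool_pos'],o['opening'],o['contact_force'],o['wrist_torque']);print(Ro.from_rotvec(o['tool_rot']).as_matrix().round(3))
E
```

```text
4.475 [0.62747794 0.02845035 0.04031369] 0.022747841206235637 [ 0.63142575 -0.4105998   0.00195055] [ 0.03207917  0.10246797 -0.01585352]
[[-0.894  0.447  0.04 ]
 [ 0.447  0.894  0.002]
 [-0.035  0.02  -0.999]]
```

>>> {"fn": "step_arm", "kwargs": {
  "moves": [
    [0,0,0,0.02,0],
    [0,0,0,0.025,0],
    [0,0,0,0.025,0],
    [0,0,0,0.025,0],
    [0,0,0,0,0],
    [0,0,0,0,0]
  ],
  "newtons": 60
}}

```text
t: 5.22
tool_pos: [0.627, 0.0286, 0.142]
tool_rot: [0.712, 3.018, 0.018]
contact_force: [-0.1, -0.2, -1.0]
opening: 0.0224
```

```bash
cat >> h.py <<'E'
from scipy.spatial.transform import Rotation as Ro
def st():
    o=ctrl.get_obs();print(o['t'],np.round(o['tool_pos'],4),round(o['opening'],4),np.round(o['contact_force'],1),np.round(o['wrist_torque'],2),'z',Ro.from_rotvec(o['tool_rot']).as_matrix()[:,2].round(3));return o
def crops(P,n,wt=65,ws=65):
    out=[]
    for nm,w in(('top',wt),('side',ws)):
        im=ctrl.get_image(nm); g=im['color'][:,:,::-1].copy()
        u=proj(im,P).astype(int); x0=max(0,u[0]-w);y0=max(0,u[1]-w)
        c=g[y0:y0+2*w,x0:x0+2*w]; print(nm,'crop origin',x0,y0,'scale',390/(2*w)); out.append(cv2.resize(c,(390,390),interpolation=cv2.INTER_CUBIC)); 
    cv2.imwrite(f'pics/{n}.png',np.hstack(out))
E
python3 - <<'E'
from h import *
o=st(); crops(o['tool_pos'],'p2')
E
```

```text
5.225 [0.627  0.0286 0.142 ] 0.0224 [-0.1 -0.2 -1. ] [ 0.04  0.02 -0.02] z [ 0.042  0.002 -0.999]
top crop origin 163 80 scale 3.0
side crop origin 213 92 scale 3.0
```

View pics/p2.png

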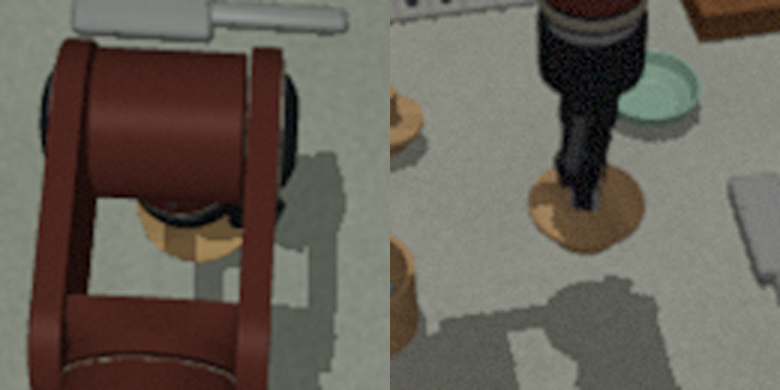

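>>> {"fn": "step_arm", "kwargs": {
  "moves": [
    [0,-0.022,0.003,0,0],
    [0,-0.022,0.003,0,0],
    [0,-0.022,0.003,0,0],
    [0,-0.022,0.003,0,0],
    [0,-0.022,0.003,0,0],
    [0,-0.022,0.003,0,0],
    [0,-0.022,0.003,0,0],
    [0,-0.022,0.003,0,0],
    [0,0,0,0,0],
    [0,0,0,0,0]
  ]
}}

```text
t: 6.58
tool_pos: [0.4392, 0.0534, 0.1286]
tool_rot: [0.718, 3.038, 0.012]
contact_force: [0.1, -0.5, -0.9]
opening: 0.0221
```

```bash
python3 - <<'E'
from h import *
o=st(); crops(o['tool_pos'],'p3')
E
```

```text
6.575 [0.4392 0.0534 0.1286] 0.0221 [ 0.1 -0.5 -0.9] [-0.06  0.01  0.05] z [ 0.021  0.003 -1.   ]
top crop origin 154 165 scale 3.0
side crop origin 132 100 scale 3.0
```

View pics/p3.png

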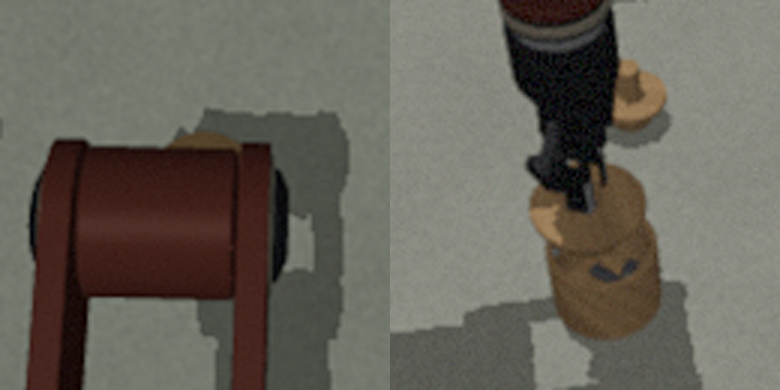

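>>> {"fn": "step_arm", "kwargs": {
  "moves": [
    [0,0.0062,0.0005,0,0],
    [0,0,0,0,0]
  ]
}}

```text
t: 6.92
tool_pos: [0.4469, 0.0537, 0.1288]
tool_rot: [0.718, 3.038, 0.012]
contact_force: [-0.6, -0.9, -1.1]
opening: 0.0224
```

```bash
cat >> h.py <<'E'
def overlay(n,p,R,cx,cy,rx=-.001,w=50):
    # lid disc hung from TCP by grip-time offset in tool frame
    a=np.linspace(0,2*np.pi,80)
    Rg=np.array([[-0.894,0.447,0.04],[0.447,0.894,0.002],[-0.035,0.02,-0.999]])
    Q=R@Rg.T
    off=np.array([-.0009,.0005,0])
    im=ctrl.get_image(n); g=im['color'][:,:,::-1]
    u=proj(im,p).astype(int); x0=max(0,u[0]-w);y0=max(0,u[1]-w);s=8
    c=cv2.resize(g[y0:y0+int(1.5*w),x0:x0+2*w],None,fx=s*50/w,fy=s*50/w,interpolation=cv2.INTER_CUBIC);s=s*50/w
    def dr(pts,col):
        q=np.array([(proj(im,X)-[x0,y0]+.5)*s for X in pts]).round().astype(np.int32); cv2.polylines(c,[q],False,col,1)
    for z in(-.0073,-.0133):
        dr([p+Q@(off+[.046*np.cos(t),.046*np.sin(t),z]) for t in a],(255,255,0) if z>-.01 else (255,0,0))
    for z in(.07,0): dr([[cx+.046*np.cos(t),cy+.046*np.sin(t),z] for t in a],(0,255,0))
    cv2.imwrite(f'pics/ov_{n}.png',c)
E
python3 - <<'E'
from h import *
o=st(); R=Ro.from_rotvec(o['tool_rot']).as_matrix()
overlay('side',np.array(o['tool_pos']),R,.445,.0558)
E
```

```text
6.925 [0.4469 0.0537 0.1288] 0.0224 [-0.6 -0.9 -1.1] [ 0.01  0.05 -0.04] z [ 0.021  0.003 -1.   ]
```

View pics/ov_side.png

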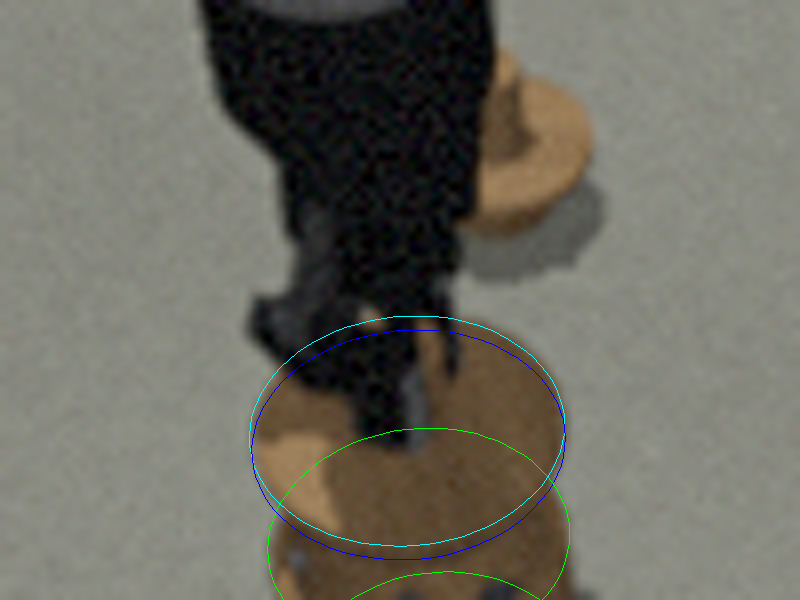

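```bash
python3 - <<'E'
from h import *
ims=[ctrl.get_image('side') for _ in range(6)]
o=st();p=np.array(o['tool_pos']);im=ims[0]
g=np.mean([i['color'].astype(np.float32) for i in ims],0)
np.save('side_avg.npy',g)
u=proj(im,p).astype(int);x0,y0=u[0]-35,u[1]-25;print(x0,y0)
c=g[y0:y0+70,x0:x0+75,::-1]
c=np.clip((c-20)*2.2,0,255).astype(np.uint8)
cv2.imwrite('pics/avg.png',cv2.resize(c,None,fx=8,fy=8,interpolation=cv2.INTER_CUBIC))
E
```

```text
7.275 [0.446  0.0538 0.1286] 0.0221 [-1.   0.2 -0.6] [-0.04  0.02  0.08] z [ 0.021  0.003 -1.   ]
165 139
```

View pics/avg.png

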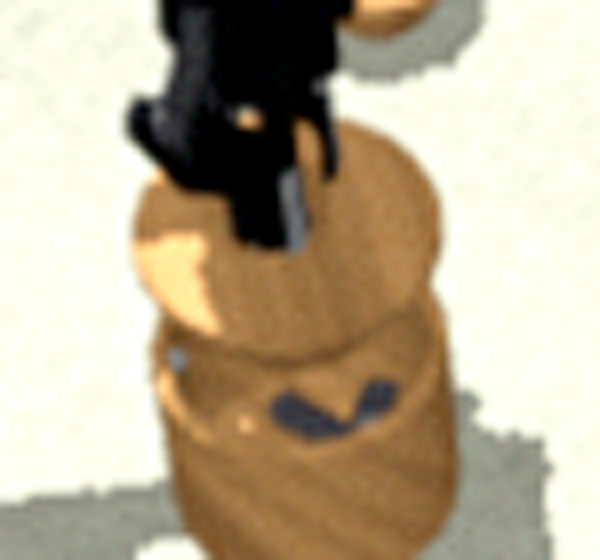

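```bash
python3 - <<'E'
from h import *
im=ctrl.get_image('side');o=st();p=np.array(o['tool_pos'])
pts=np.array([(133,235),(140,190),(441,230),(430,180),(400,145),(345,118),(437,270),(290,362),(360,352),(215,337),(165,305),(405,327)],float)
uv=(pts+.5)/8-.5+[165,139]
a=np.linspace(0,2*np.pi,120,endpoint=False)
def hull(q,zt):
    x,y,tx,ty=q
    Rm=Ro.from_rotvec([tx,ty,0]).as_matrix()
    P=[proj(im,np.array([x,y,zt])+Rm@[.046*np.cos(t),.046*np.sin(t),z]) for z in(0,-.006) for t in a]
    return cv2.convexHull(np.array(P,np.float32))
def res(q,zt): 
    h=hull(q,zt); return [cv2.pointPolygonTest(h,(float(u),float(v)),True) for u,v in uv]
for zt in(p[2]-.0073,p[2]-.0053,p[2]-.0093):
    f=least_squares(lambda q:np.array(res([*q,0,0],zt)),p[:2],diff_step=1e-3);print('flat',f.x.round(4),f.cost,np.round(f.fun,1))
    g=least_squares(lambda q:np.array(res([q[0],q[1],q[2]-1,q[3]-1],zt)),[*f.x,1,1],diff_step=2e-3);print('tilt',g.x.round(4),g.cost,np.round(g.fun,1))
E
```

```text
7.325 [0.446  0.0538 0.1287] 0.0223 [ 0.  -0.3 -1.5] [0.05 0.06 0.02] z [ 0.021  0.003 -1.   ]
flat [0.4469 0.0543] 3.4975849385919413 [ 0.1 -0.7  0.8  0.6  0.3 -0.2  0.4 -0.4 -1.   1.3  1.1 -1. ]
tilt [0.4475 0.0561 1.1072 1.2069] 0.6064784459179047 [ 0.1  0.5  0.5 -0.3 -0.3  0.3  0.4 -0.2 -0.   0.3 -0.2  0. ]
flat [0.4468 0.0525] 3.5947950735619787 [ 0.1 -0.6  0.9  0.7  0.3 -0.1  0.5 -0.4 -1.   1.3  1.2 -1. ]
tilt [0.4474 0.0543 1.1048 1.212 ] 0.6853518092591477 [ 0.2  0.6  0.6 -0.2 -0.3  0.3  0.5 -0.2  0.   0.3 -0.2  0.1]
flat [0.447 0.056] 3.426752361696375 [ 0.  -0.8  0.8  0.6  0.2 -0.2  0.4 -0.4 -1.   1.3  1.1 -1. ]
tilt [0.4475 0.0579 1.1099 1.2022] 0.5396877815520384 [ 0.1  0.5  0.5 -0.3 -0.3  0.3  0.4 -0.2 -0.   0.3 -0.2 -0. ]
```

```bash
python3 - <<'E'
from h import *
im=ctrl.get_image('side');o=st();p=np.array(o['tool_pos'])
pts=np.array([(133,235),(140,190),(441,230),(430,180),(400,145),(345,118),(437,270),(290,362),(360,352),(215,337),(165,305),(405,327)],float)
uv=(pts+.5)/8-.5+[165,139]
a=np.linspace(0,2*np.pi,120,endpoint=False)
def res(x,y,zt,tx,ty): 
    Rm=Ro.from_rotvec([tx,ty,0]).as_matrix()
    P=[proj(im,np.array([x,y,zt])+Rm@[.046*np.cos(t),.046*np.sin(t),z]) for z in(0,-.006) for t in a]
    h=cv2.convexHull(np.array(P,np.float32)); return np.array([cv2.pointPolygonTest(h,(float(u),float(v)),True) for u,v in uv])
zt=p[2]-.0073
for tx in(-.2,-.1,0,.1,.2):
    r=[]
    for ty in(-.2,-.1,0,.1,.2,.3):
        f=least_squares(lambda q:res(q[0],q[1],zt,tx,ty),p[:2],diff_step=1e-3); r.append(f"{f.cost:.1f}({f.x[0]:.3f},{f.x[1]:.3f})")
    print(tx,r)
E
```

```text
7.375 [0.4461 0.0538 0.1287] 0.0225 [ 0.7 -0.3 -0.5] [-0.04  0.03  0.  ] z [ 0.021  0.003 -1.   ]
-0.2 ['31.4(0.447,0.051)', '22.8(0.447,0.052)', '18.8(0.447,0.052)', '20.4(0.448,0.052)', '27.2(0.448,0.052)', '39.7(0.449,0.053)']
-0.1 ['18.7(0.446,0.052)', '11.5(0.447,0.053)', '7.4(0.447,0.053)', '7.2(0.447,0.054)', '10.8(0.448,0.054)', '18.9(0.448,0.054)']
0 ['13.3(0.446,0.053)', '7.4(0.447,0.054)', '3.5(0.447,0.054)', '1.9(0.447,0.055)', '2.8(0.448,0.055)', '7.2(0.448,0.055)']
0.1 ['12.6(0.446,0.054)', '7.9(0.446,0.055)', '4.2(0.447,0.055)', '1.6(0.447,0.056)', '0.6(0.447,0.056)', '2.1(0.448,0.056)']
0.2 ['14.2(0.446,0.055)', '10.7(0.446,0.056)', '7.4(0.446,0.056)', '4.3(0.447,0.057)', '2.0(0.447,0.057)', '1.4(0.448,0.057)']
```

>>> {"fn": "step_arm", "kwargs": {
  "moves": [
    [0,-0.002,0.001,-0.01,0],
    [0,0,0,-0.01,0],
    [0,0,0,0,0]
  ],
  "newtons": 30
}}

```text
t: 7.75
tool_pos: [0.4433, 0.0549, 0.1067]
tool_rot: [0.719, 3.039, 0.012]
contact_force: [-0.1, -0.9, -0.5]
opening: 0.0223
```

```bash
cat >> h.py <<'E'
def avg(n,cam='side',k=3):
    ims=[ctrl.get_image(cam) for _ in range(k)]
    o=st();p=np.array(o['tool_pos']);im=ims[0]
    g=np.mean([i['color'].astype(np.float32) for i in ims],0)
    x0,y0=164,132;print(x0,y0)
    c=g[y0:y0+75,x0:x0+75,::-1]
    c=np.clip((c-20)*2.2,0,255).astype(np.uint8)
    cv2.imwrite(f'pics/{n}.png',cv2.resize(c,None,fx=8,fy=8,interpolation=cv2.INTER_CUBIC))
E
python3 - <<'E'
from h import *
avg('a4')
E
```

```text
7.9 [0.4443 0.0549 0.1082] 0.0224 [ 0.  -1.  -0.6] [-0.03  0.04 -0.04] z [ 0.022  0.003 -1.   ]
164 132
```

View pics/a4.png

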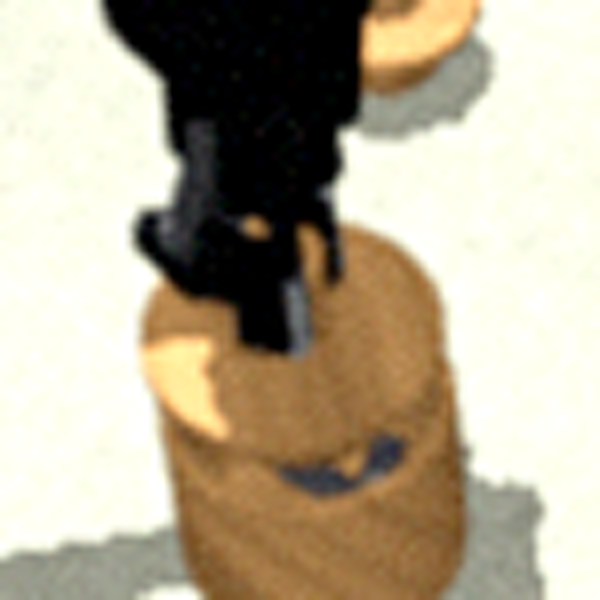

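>>> {"fn": "step_arm", "kwargs": {
  "moves": [
    [0,0,0,-0.006,0],
    [0,0,0,-0.004,0],
    [0,0,0,0,0]
  ]
}}

```text
t: 8.28
tool_pos: [0.4448, 0.0548, 0.0981]
tool_rot: [0.718, 3.036, 0.013]
contact_force: [-0.4, 0.3, -1.0]
opening: 0.0226
```

```bash
python3 - <<'E'
from h import *
avg('a5')
E
```

```text
8.425 [0.4451 0.0548 0.0986] 0.022 [-0.5  0.1 -1.6] [-0.01  0.05 -0.05] z [ 0.024  0.003 -1.   ]
164 132
```

View pics/a5.png

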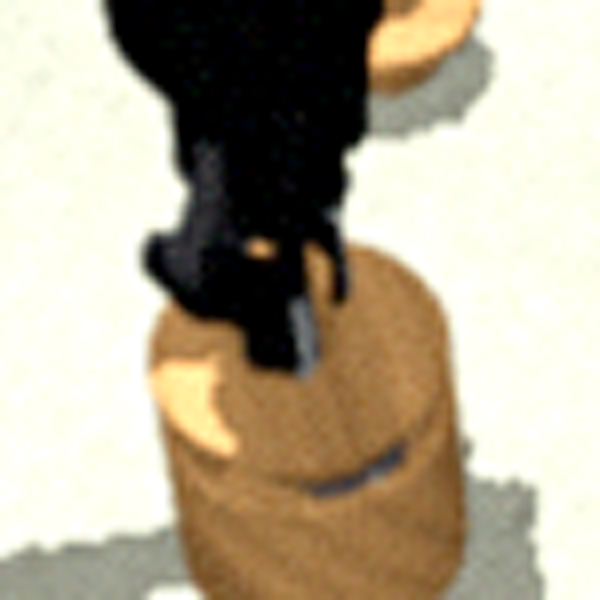

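>>> {"fn": "step_arm", "kwargs": {
  "moves": [
    [0,-0.0005,0,-0.004,0],
    [0,0,0,-0.002,0],
    [0,0,0,0,0]
  ]
}}

```text
t: 8.8
tool_pos: [0.4455, 0.0545, 0.0933]
tool_rot: [0.717, 3.033, 0.013]
contact_force: [0.6, -0.6, -0.8]
opening: 0.0222
```

```bash
python3 - <<'E'
from h import *
avg('a6')
E
```

```text
8.95 [0.4454 0.0546 0.0933] 0.0222 [-0.5 -0.8 -0.2] [-0.14 -0.    0.01] z [ 0.026  0.002 -1.   ]
164 132
```

View pics/a6.png

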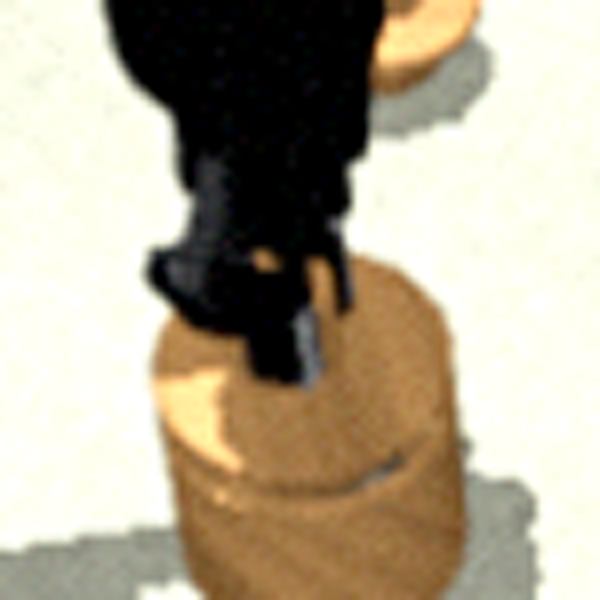

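>>> {"fn": "step_arm", "kwargs": {
  "moves": [
    [0,-0.0005,0,-0.003,0],
    [0,0,0,0,0]
  ]
}}

```text
t: 9.2
tool_pos: [0.4452, 0.0545, 0.0905]
tool_rot: [0.717, 3.032, 0.013]
contact_force: [-0.7, -1.1, -1.4]
opening: 0.0221
```

>>> {"fn": "step_arm", "kwargs": {
  "moves": [
    [0,0,0,-0.002,0],
    [0,0,0,0,0]
  ]
}}

```text
t: 9.45
tool_pos: [0.4451, 0.0544, 0.088]
tool_rot: [0.717, 3.032, 0.013]
contact_force: [1.4, -0.9, -3.2]
opening: 0.0221
```

```bash
python3 - <<'E'
from h import *
avg('a7')
E
```

```text
9.6 [0.445  0.0544 0.0881] 0.0226 [ 0.9 -0.9 -3. ] [-0.16 -0.09 -0.08] z [ 0.027  0.002 -1.   ]
164 132
```

View pics/a7.png

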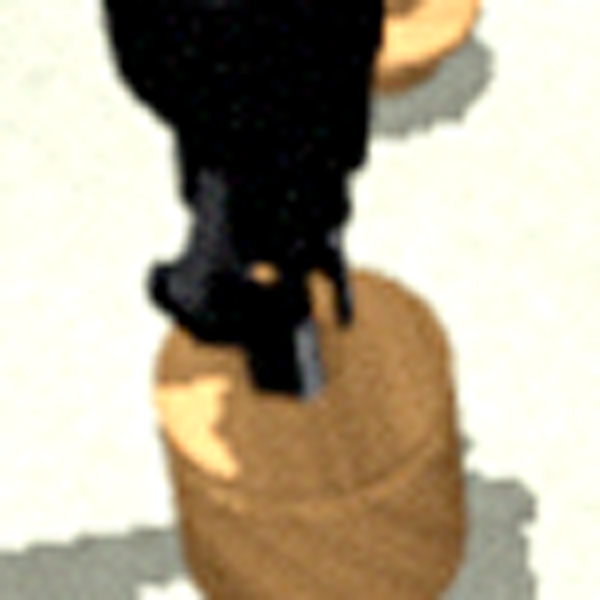

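>>> {"fn": "step_arm", "kwargs": {
  "moves": [
    [0,0,0,-0.003,0],
    [0,0,0,0,0]
  ]
}}

```text
t: 9.85
tool_pos: [0.4447, 0.0544, 0.0845]
tool_rot: [0.717, 3.033, 0.012]
contact_force: [-0.2, -0.3, -4.1]
opening: 0.0223
```

>>> {"fn": "step_arm", "kwargs": {
  "moves": [
    [0,0,0,-0.003,0],
    [0,0,0,0,0]
  ]
}}

```text
t: 10.1
tool_pos: [0.4451, 0.0547, 0.0835]
tool_rot: [0.717, 3.034, 0.013]
contact_force: [0.3, -1.1, -2.2]
opening: 0.0225
```

```bash
python3 - <<'E'
from h import *
avg('a8')
E
```

```text
10.25 [0.445  0.0547 0.0833] 0.0221 [-1.6 -0.5  2.1] [-0.3   0.26 -0.02] z [ 0.025  0.003 -1.   ]
164 132
```

View pics/a8.png

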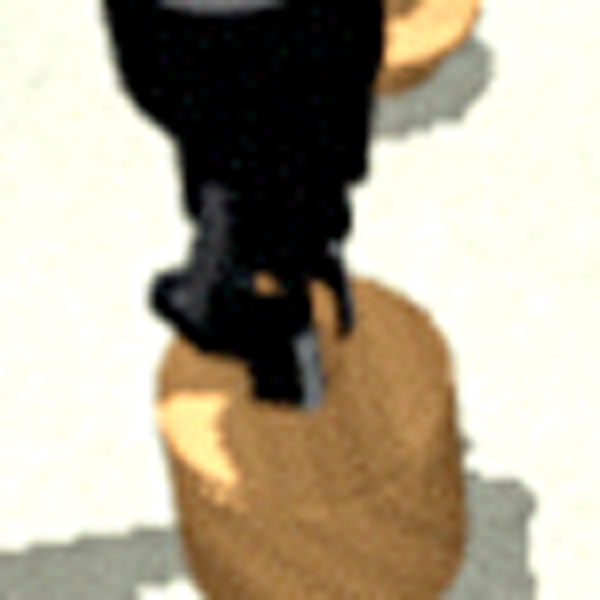

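>>> {"fn": "step_arm", "kwargs": {
  "moves": [
    [0,0,0,-0.003,0],
    [0,0,0,-0.003,0]
  ]
}}

```text
t: 10.5
tool_pos: [0.4451, 0.0549, 0.0829]
tool_rot: [0.717, 3.038, 0.011]
contact_force: [-14.3, -0.7, 23.1]
opening: 0.0222
```

>>> {"fn": "step_arm", "kwargs": {
  "moves": [
    [0,0,0,-0.006,0],
    [0,0,0,-0.006,0]
  ]
}}

```text
t: 10.75
tool_pos: [0.445, 0.0549, 0.0828]
tool_rot: [0.717, 3.048, 0.006]
contact_force: [-27.3, -1.4, 40.9]
opening: 0.0223
```

```bash
python3 - <<'E'
from h import *
avg('a9')
E
```

```text
10.9 [0.445  0.0549 0.0828] 0.0224 [-26.4  -0.4  40.8] [-0.34  3.79 -0.12] z [ 0.011  0.001 -1.   ]
164 132
```

View pics/a9.png

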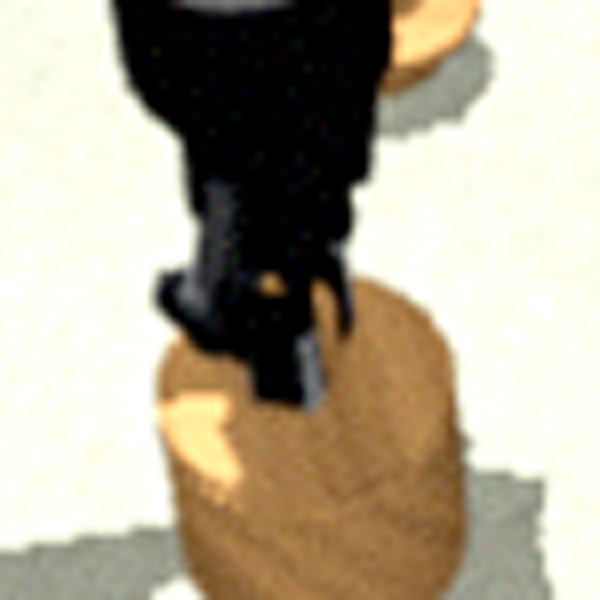

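>>> {"fn": "step_arm", "kwargs": {
  "moves": [
    [0,0,0,0,0],
    [0,0,0,0,0]
  ]
}}

```text
t: 11.15
tool_pos: [0.4455, 0.0549, 0.084]
tool_rot: [0.716, 3.046, 0.006]
contact_force: [0.2, -0.8, -2.5]
opening: 0.0225
```

>>> {"fn": "step_arm", "kwargs": {
  "moves": [
    [0.6,0,0,0,0],
    [0.8,0,0,0,0],
    [0.8,0,0,0,0],
    [0.8,0,0,0,0]
  ]
}}

```text
t: 11.65
tool_pos: [0.4452, 0.0553, 0.0828]
tool_rot: [0.717, 3.047, 0.008]
contact_force: [-0.7, -0.6, -0.6]
opening: 0.0683
```

>>> {"fn": "step_arm", "kwargs": {
  "moves": [
    [0.8,0,0,0.03,0],
    [0.8,0,0,0.04,0],
    [0.8,0,0,0.04,0],
    [0.8,-0.03,0.04,0.03,0],
    [0.8,-0.01,0.06,0,0],
    [0.8,-0.01,0.06,0,0],
    [0.8,-0.01,0.06,0,0],
    [0.8,-0.01,0.06,0,0],
    [0.8,-0.01,0.06,0,0],
    [0.8,0,0,0,0],
    [0.8,0,0,0,0]
  ]
}}

```text
t: 13.02
tool_pos: [0.3607, 0.4054, 0.2288]
tool_rot: [0.721, 3.042, 0.017]
contact_force: [0.2, -0.3, -0.8]
opening: 0.0682
```

```bash
python3 - <<'E'
from h import *
avg('b1')
T=ctrl.get_image('top');S=ctrl.get_image('side');save(S,'side9');save(T,'top9')
E
```

```text
13.175 [0.3612 0.4044 0.2291] 0.0688 [ 0.4  0.5 -1. ] [-0.01  0.02 -0.01] z [ 0.018  0.007 -1.   ]
164 132
```

View pics/b1.png

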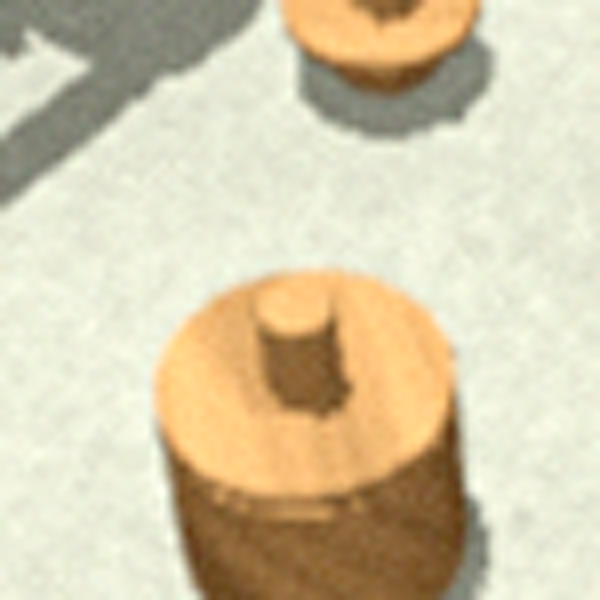

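View pics/top9.png

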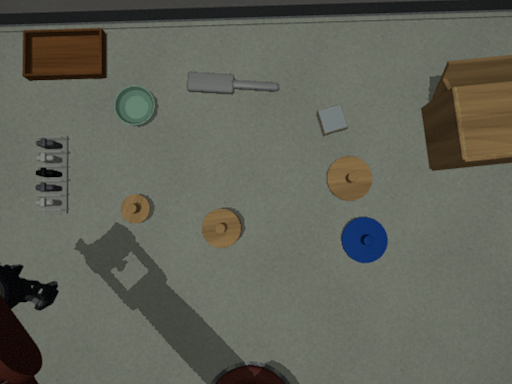

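```bash
cat > ov.py <<'E'
from h import *
import sys
def go(tag,cx,cy,zt=.076,k=4):
    a=np.linspace(0,2*np.pi,120)
    out=[]
    for n in('side','top'):
        ims=[ctrl.get_image(n) for _ in range(k)];im=ims[0]
        g=np.mean([i['color'].astype(np.float32) for i in ims],0)[:,:,::-1]
        u=proj(im,[cx,cy,.07]).astype(int);x0,y0=u[0]-24,u[1]-26;s=8
        c=np.clip((g[y0:y0+55,x0:x0+49]-15)*2.2,0,255).astype(np.uint8)
        c=cv2.resize(c,None,fx=s,fy=s,interpolation=cv2.INTER_CUBIC);d=c.copy()
        for r,z,col in((.046,zt,(255,255,0)),(.046,zt-.006,(255,0,0)),(.012,zt,(0,255,255)),(.012,zt+.034,(0,0,255)),(.046,0,(0,255,0))):
            q=np.array([(proj(im,[cx+r*np.cos(t),cy+r*np.sin(t),z])-[x0,y0]+.5)*s for t in a]).round().astype(np.int32);cv2.polylines(d,[q],True,col,1)
        print(n,x0,y0); out.append(d)
    cv2.imwrite(f'pics/{tag}.png',np.hstack(out))
if __name__=='__main__': go('ovb',.4447,.0545)
E
python3 ov.py
```

```text
side 177 155
top 196 201
```

View pics/ovb.png

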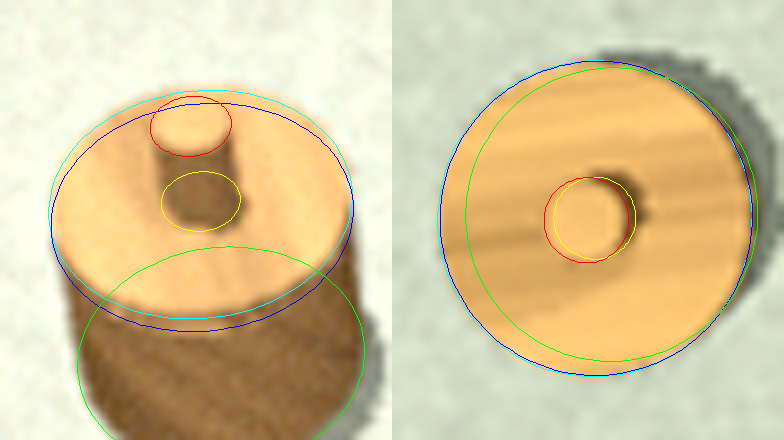

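```bash
python3 - <<'E'
from h import *
T=ctrl.get_image('top');S=ctrl.get_image('side')
for dz in(-.002,0,.002,.005,.011):
    cyl=[(.046,0,.046,.07),(.046,.07+dz,.046,.076+dz),(.012,.076+dz,.012,.11+dz)]
    print(dz,[ (np.round(x,4),round(float(f))) for x,f,_ in (fit([S],[(200,190)],cyl,[.4447,.0545]),fit([T],[(222,228)],cyl,[.4447,.0545]))])
# disc upper outline tilt: knob axis from side/top: knob top centre vs base
for q in('lid_a_grip','lid_b_grip'): print(q,[(np.round(r['bbox']),round(r['p'],2)) for r in ctrl.spot_in(T,q)])
st()
E
```

```text
-0.002 [(array([0.4457, 0.0568]), 62), (array([0.4446, 0.0538]), 34)]
0 [(array([0.4457, 0.0564]), 79), (array([0.4445, 0.0537]), 35)]
0.002 [(array([0.4462, 0.0555]), 101), (array([0.4445, 0.0537]), 37)]
0.005 [(array([0.4452, 0.0533]), 138), (array([0.4446, 0.0537]), 44)]
0.011 [(array([0.445 , 0.0559]), 200), (array([0.4447, 0.0531]), 56)]
lid_a_grip [(array([343., 217., 389., 264.]), 0.93), (array([329., 156., 374., 200.]), 0.74)]
lid_b_grip [(array([121., 195., 152., 222.]), 0.57)]
13.875 [0.3608 0.4054 0.2291] 0.0679 [0.1 0.1 0. ] [-0.02 -0.02  0.02] z [ 0.018  0.007 -1.   ]
```

View pics/side9.png

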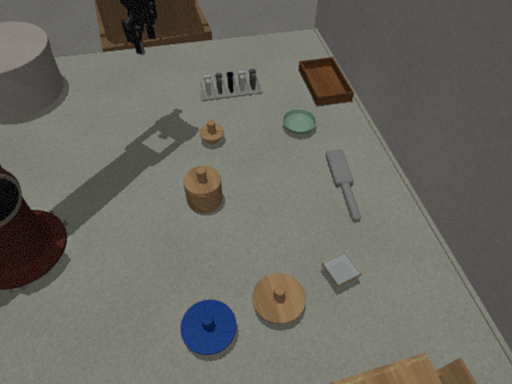

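Both views show the lid seated flush on the canister at (203,188) in the side picture. The other two lids are where they started, and the gripper is clear of everything.

```bash
python3 -c "
from h import *
print(ctrl.finish_job())"
```

```text
the job is handed in; nothing more can be done
None
```

I closed the canister with lid_c, the one with the 92 mm disc, and handed the job in at about 14 s. I gripped the lid by its knob, lowered it into the mouth, pressed it down to a hard stop, let go and backed away.

**Last checks:**
- **Seating:** The tool stopped at z = 0.083 m, where a fully seated lid should put it. After release, both camera views match a lid lying flush on the rim far better than one standing 5 or 11 mm proud.
- **Other lids:** lid_a, lid_b and the blue look-alike are still where they started. The gripper is open and touching nothing.

**Doubts and disagreements:**
- **Force:** I pressed harder than needed. The force reading peaked at about 41 N upward and 27 N sideways (about 49 N together), taken by the fingers holding the knob. That is well under the 120 N wrist limit. The 40 N limit is for the arm or gripper body pressing on something, and I did not see either touch anything.
- **Snap:** I never saw a clear snap in the force readings. That the lid snapped in is inferred from the hard stop and the pictures.
- **Tilt in the hand:** A fit to points I picked by eye suggested the lid was tilted about 13° before it went on. The final pictures show it level.
- **Side camera:** Its silhouette fit preferred a lid 2 mm lower than flush, which is within the calibration error.

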